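Load and close a two-part press mould and hold it shut

TASK

Lay the round steel blank flat into the round recess of the mould's lower half and let go of it. Then set the top half on the two dowels, press it down against the spring until the two halves meet face to face, and finish while still holding it pressed shut; leave the bottle, the jar and the jug where they stand.

Things in the scene. Friction and masses are not known exactly. Their poses are not given: they have to be found in the camera images.
- lower_half: Lower half of the mould, an aluminium block 140 (x) x 80 (y) x 40 (z) mm fixed to the bench on a foot strip 180 x 50 x 10 mm along x (bolt heads to 16 mm high). Origin: centre of the underside, at bench height; z up. Two steel dowels, 10 mm in diameter with conical tips, stand 22 mm above its upper face at x = +52 and -52 mm, y = 0; a round recess lies midway between them.
- parting_face (a point): Centre of the lower half's upper face, 40 mm above the bench, over the middle of the recess; axes as the lower half's. The recess is 43 mm in diameter with straight walls; its sprung floor (see the joint) stands 18 mm below the face, and 24 mm below when pushed fully down.
- top_half: Loose top half, an aluminium plate 140 (x) x 80 (y) x 24 (z) mm, 0.3 to 0.6 kg, right way up on the bench. Origin: centre of its flat underside. Through holes of 12 mm at x = +52 and -52 mm, y = 0 take the dowels, either way round. Grip rib on top in the middle: 56 (x) x 18 (y) mm, 24 to 58 mm above the underside. On the dowels over the blank it rests 6 mm open; 6 to 9 N of push closes it.
- blank: Loose round steel blank, 40 mm in diameter and 24 mm thick, about 0.12 kg, lying flat on the bench. Origin: centre of its underside; z up. Seated on the sprung floor of the recess it stands 6 mm proud of the lower half's face.
- bottle: Bystander: white bottle with a red cap, 68 mm in diameter, 200 mm high, loose. Origin: centre of the underside.
- small_jar: Bystander: white jar with a blue lid, 72 mm in diameter, 85 mm high, loose. Origin: centre of the underside.
- jug: Bystander: clear plastic jug with a handle, 120 x 169 x 135 mm, loose. Origin: centre of the underside.
- ejector (a joint): Sprung floor of the recess, a 41 mm steel disc: 0 m at the top of its travel (18 mm below the face), 0.006 fully down (24 mm below it). The spring pushes up with about 7 N at 0 and 12.6 N at 0.006.

How it is judged:
On the way, in this order (a step that is already met when the one before it is completed fails the run):
1. the blank lies flat in the recess and the fingers have let it go (horizontal distance between blank and parting_face below 0.004 m and z of blank in the frame of parting_face below -0.016 m and angle between blank's own z axis and vertical below 0.08 rad and contact force between the fingers and blank below 0.1 N), for 0.2 s.
2. the top half is on both dowels (horizontal distance between top_half and parting_face below 0.004 m and z of top_half in the frame of parting_face below 0.014 m and angle between the x axis of top_half and the x axis of lower_half, either way round below 0.08 rad and angle between top_half's own z axis and vertical below 0.1 rad), for 0.1 s.
At the end, for the whole second after the job is handed in: The blank is in the recess, within 4 mm of centre and over 21 mm below the face; the top half is on both dowels, level within 0.03 rad, centred within 4 mm, less than 2 mm from the lower half, pressing the blank with over 6 N, the gripper still holding or pressing it (over 2 N) (z of top_half in the frame of parting_face below 0.002 m and horizontal distance between each of top_half, blank and parting_face below 0.004 m and angle between the x axis of top_half and the x axis of lower_half, either way round below 0.08 rad and angle between top_half's own z axis and vertical below 0.03 rad and z of blank in the frame of parting_face below -0.021 m and contact force between top_half and blank above 6 N and contact force between the fingers and top_half above 2 N); the arm keeps its last pose, push and grip.
It fails at once if the bottle is shifted by more than 3 cm or tipped (distance of bottle from where it was at the start of the episode above 0.03 m or angle between bottle's own z axis and vertical above 0.3 rad).
It fails at once if the jar is shifted by more than 3 cm or tipped (distance of small_jar from where it was at the start of the episode above 0.03 m or angle between small_jar's own z axis and vertical above 0.3 rad).
It fails at once if the jug is shifted by more than 3 cm or tipped (distance of jug from where it was at the start of the episode above 0.03 m or angle between jug's own z axis and vertical above 0.3 rad).
It also fails if it takes over 51 s, if anything falls off the work surface, if the arm or the gripper's body presses on something with over 40 N, if the wrist force passes 120 N, or if a joint passes its speed limit or range.

ROBOT

A 6-joint arm with a two-finger parallel gripper is mounted at the origin on a cart in front of the work surface, level with it; the furniture and walls round the work are solid. World frame = base frame: x ahead of the robot, y to its left, z up, the work surface at z = 0. Lengths are in m, angles in rad, forces in N, time in s.
With the tool pointing down it reaches from about 0.275 to 0.875 m from the base axis. Payload 12.5 kg.
Tool frame: the origin (TCP) lies on the centre line of the jaws, within the pads' length; the fingertips stand r.finger_overhang ahead of it and the grasp point (between the pads) lies 3 mm ahead of it (r.finger_overhang is the distance from the TCP to the fingertips, in m); z points along the fingers, y is the direction in which the jaws open and shut (so a half turn about z gives the same grasp; the last joint's range is limited). The gripper opens to 85 mm and grips with 20 to 120 N. Pads are 22 mm wide; open, the fingers measure 114 mm over their backs; the gripper's body (76 mm by 85 mm) begins 54 mm behind the grasp point. The pads swing forward as they close: fully open they stand 13 mm farther back than shut.
Start: joints at [1.137, 0.351, 1.652, -0, 1.139, -0.085], TCP at [0.188, 0.517, 0.233] pointing down, gripper open.
Joint ranges: [-2.75, 2.75], [-0.79, 2.1], [0.01, 2.65], [-1.57, 4.71], [0.07, 3.14], [-2.87, 2.87]. Speed limits (rad/s): [2.22, 2.22, 2.79, 3.14, 3.14, 3.14].

INTERFACE

Orientations are given as a unit quaternion [x, y, z, w].
In Python, from cell import r, optics gives the robot as it stands. The module is installed in compiled form; this text tells all that it offers. Calls block until the motion is done:
- r.move_to(position, orientation): joint-space move of the TCP to a pose.
- r.move_linear(position, rot=None, vel=0.15): straight line of the TCP; rot=None keeps the orientation; vel is the mean speed in m/s.
- r.set_joints(angles): joint-space move.
- r.set_gripper(opening, squeeze=None): opening from 0.0 (shut) to 1.0 (fully open); squeeze is the grip in N (None keeps the last); returns when the fingers have stopped.
- r.sleep(seconds).
- r.inverse_kinematics(position, orientation): joint angles nearest the present ones, or None.
- optics.get_image(name): name is "scene" or "top"; returns a dict with "pixels" (480x640x3 uint8, red, green, blue), "depth" (480x640 float32, m along the optical axis (not along the pixel's ray), 0 where there is no reading), "fx", "fy", "cx", "cy" (pixels), "camera_from_world" (4x4, takes a point from world to camera coordinates). Camera axes: x right, y down, z forward; pixel columns grow to the right and rows downward; lengths in m; the calibration is good to about 2 mm. A picture is of the moment at which its call begins.
A pose or a line that the arm cannot do raises r.PlanningError and nothing moves.
- r.hand_in(): hands the job in, once; it reports no verdict.
Readings, each from a call of its own:
- r.current_t(): time.
- r.current_q(): joint angles.
- r.current_qvel(): joint speeds.
- r.current_effort(): joint torques, N m.
- r.current_tool_pos(): TCP position.
- r.current_ee_rot(): TCP orientation.
- r.current_contact_force(): force on the tool from outside, world axes, zero at the start.
- r.current_torque(): the same for the moment, N m.
- r.current_opening(): opening from 0.0 (shut) to 1.0 (fully open).
Only numpy, scipy, OpenCV 4.12 (cv2) and the standard library are available. Lean on these libraries where they do the work, as an engineer would, in place of code of your own. Each camera call takes 0.05 s, during which the arm holds its last target. There are 200 camera calls.

## Working session

There is one attempt and no reset: what is moved stays moved. The work goes in short steps, each a Python script; the robot and the scene stay as the last script left them, time stands still between calls to the robot, and variables do not carry over. Pictures are saved under pics/ and viewed, about 8 in all and at most 12, crops included, and the job is handed in when it is done.

```bash
mkdir -p pics; cat > h.py <<'E'
import numpy as np, cv2
from cell import r, optics
def snap(name, fn=None):
    im=optics.get_image(name)
    if fn: cv2.imwrite('pics/'+fn, cv2.cvtColor(im['pixels'],cv2.COLOR_RGB2BGR))
    return im
def cloud(im):
    d=im['depth'].astype(float); v,u=np.mgrid[0:480,0:640]
    P=np.stack([(u-im['cx'])/im['fx']*d,(v-im['cy'])/im['fy']*d,d],-1)
    T=np.linalg.inv(im['camera_from_world'])
    W=P@T[:3,:3].T+T[:3,3]; W[d==0]=np.nan
    return W
def ray(im,uv,z):
    T=np.linalg.inv(im['camera_from_world']); uv=np.atleast_2d(uv).astype(float)
    d=np.c_[(uv[:,0]-im['cx'])/im['fx'],(uv[:,1]-im['cy'])/im['fy'],np.ones(len(uv))]@T[:3,:3].T
    o=T[:3,3]; return o+d*((z-o[2])/d[:,2])[:,None]
E
python3 - <<'E'
from h import *
import pickle
for n in ('scene','top'):
    im=snap(n,n+'0.png'); pickle.dump(im,open(n+'0.pkl','wb'))
    T=np.linalg.inv(im['camera_from_world']); print(n,im['fx'],T[:3,3].round(3),T[:3,2].round(3),(im['depth']==0).mean())
print(r.finger_overhang,r.current_t(),r.current_ee_rot(),r.current_tool_pos())
E
```

```text
scene 470.7474784220342 [-0.099 -0.548  0.695] [ 0.649  0.458 -0.607] 0.004000651041666667
top 491.5683911942232 [ 0.413 -0.09   0.91 ] [ 0.162  0.01  -0.987] 0.0040625
0.022 0.1 [ 1.73499640e-01  9.84833799e-01 -4.95739129e-04 -1.31632752e-04] [0.18782226 0.51662765 0.23271477]
```

View pics/scene0.png

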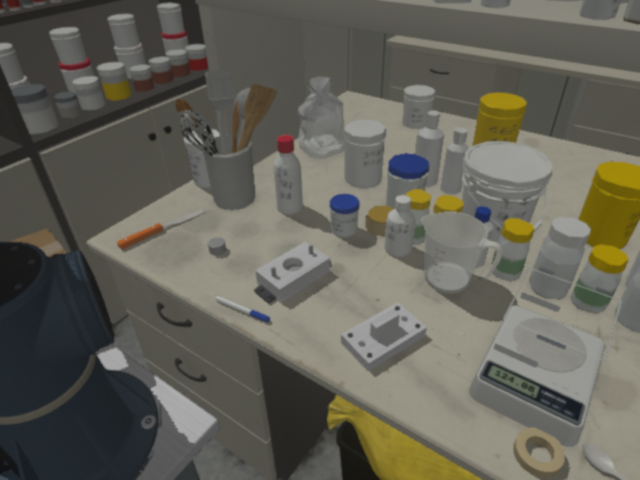

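View pics/top0.png

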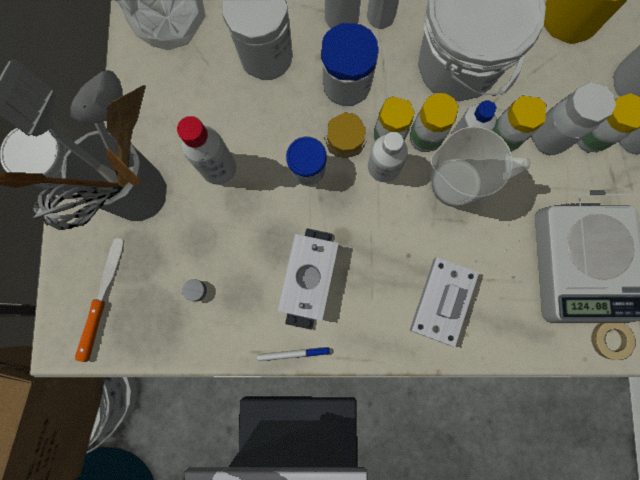

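Scene view: bottle (288,175), jar (344,215), blank (217,246), lower half (293,272), top half (384,336), jug (455,250). Top view: blank (195,290), lower half (308,277) with its recess, top half (446,302) with its rib, bottle (208,150), jar (306,160), jug (470,165).

```bash
cat > m.py <<'E'
from h import *
import pickle
from scipy import ndimage as nd
for n,boxes in (('top',dict(low=(265,225,350,335),top=(400,245,490,355),blank=(175,272,215,310))),('scene',dict(low=(245,235,340,310),top=(330,295,435,375),blank=(200,232,232,262)))):
    im=pickle.load(open(n+'0.pkl','rb')); W=cloud(im)
    for k,(a,b,c,d) in boxes.items():
        sub=np.zeros((480,640),bool); sub[b:d,a:c]=1
        for z,lo,hi in dict(low=[(.04,.034,.046)],top=[(.024,.018,.030),(.058,.052,.064)],blank=[(.024,.018,.030)])[k]:
            m=sub&(W[...,2]>lo)&(W[...,2]<hi)
            m=nd.binary_opening(m,iterations=1)
            lab,_=nd.label(m); s=np.bincount(lab.ravel()); s[0]=0; m=lab==s.argmax()
            cs,_=cv2.findContours(m.astype(np.uint8),cv2.RETR_EXTERNAL,cv2.CHAIN_APPROX_NONE)
            c=max(cs,key=cv2.contourArea)[:,0]
            P=ray(im,c,z)[:,:2]
            rect=cv2.minAreaRect((P*1000).astype(np.float32))
            print(n,k,z,'zmed',np.nanmedian(W[m][:,2]).round(4),'rect',np.round(rect[0],1),np.round(rect[1],1),round(rect[2],1),'n',m.sum(), 'circ',np.round(cv2.minEnclosingCircle((P*1000).astype(np.float32))[0],1))
    print(n, 'z bench', np.nanmedian(W[350:370,450:500,2]) if n=='top' else '')
im=pickle.load(open('top0.pkl','rb'))
bgr=cv2.cvtColor(im['pixels'],cv2.COLOR_RGB2BGR)
a=cv2.resize(bgr[215:345,265:355],None,fx=4.4,fy=4.4,interpolation=2); b=cv2.resize(bgr[235:365,400:490],None,fx=4.4,fy=4.4,interpolation=2)
cv2.imwrite('pics/crop.png',np.hstack([a,b])); print(a.shape)
E
python3 m.py
```

```text
top low 0.04 zmed 0.0402 rect [485.5 -56.5] [ 80. 140.] 78.0 n 3056 circ [485.8 -56.8]
top top 0.024 zmed 0.0244 rect [ 442.8 -300.4] [ 81.3 140.1] 69.6 n 3077 circ [ 442.5 -300.9]
top top 0.058 zmed 0.058 rect [ 442.6 -299.8] [18.8 56.4] 69.3 n 362 circ [ 442.1 -301.3]
top blank 0.024 zmed 0.024 rect [462.8 151.2] [37.7 38.6] 46.2 n 386 circ [463.3 151. ]
top z bench 0.0004382551154274439
scene low 0.04 zmed 0.0399 rect [483.5 -58. ] [ 86.1 143.2] 77.7 n 1519 circ [484.9 -57.5]
scene top 0.024 zmed 0.0239 rect [ 441.  -301.1] [ 83.6 142.9] 69.6 n 2119 circ [ 440.8 -300.5]
scene top 0.058 zmed 0.0572 rect [ 440.3 -301.6] [20.9 57.1] 69.6 n 266 circ [ 440.6 -300.5]
scene blank 0.024 zmed 0.0235 rect [459.9 148.9] [41.1 40.3] 33.3 n 167 circ [459.7 149. ]
scene z bench 
(572, 396, 3)
```

View pics/crop.png

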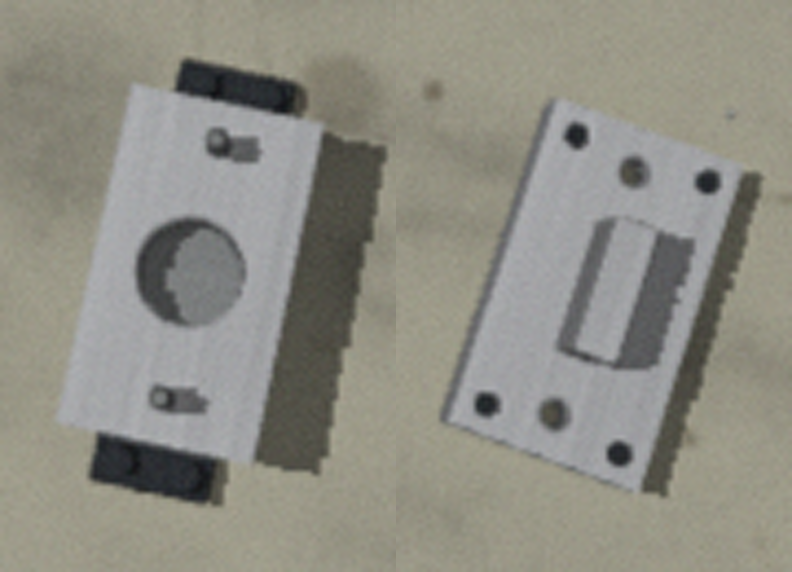

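Crop: left panel shows the lower half with dowels at (217,142) and (162,398) and the recess at (190,272). Right panel shows the top half with dowel holes at (633,172) and (553,413) and the rib in the middle. The long axes lie at about -12° and -20.4°. The two cameras differ by about 2 mm, so I'll average them and centre by gripping.

```bash
cat >> h.py <<'E'
def Q(deg): a=np.radians(deg)/2; return [float(np.cos(a)),float(np.sin(a)),0.,0.]
def F(): return np.array(r.current_contact_force())
def guard(zmin, step=.002, lim=4, vel=.05, f0=None):
    """step down until upward force exceeds lim or zmin reached"""
    f0=F() if f0 is None else f0
    while True:
        p=np.array(r.current_tool_pos()); 
        if p[2]<=zmin+2e-4: return False,p
        cmd=guard.cmd if guard.cmd is not None else p
        cmd=np.array([cmd[0],cmd[1],max(zmin,p[2]-step)]); r.move_linear(cmd,vel=vel)
        if (F()-f0)[2]>lim: return True,np.array(r.current_tool_pos())
guard.cmd=None
E
python3 - <<'E'
from h import *
import pickle
W=cloud(pickle.load(open('top0.pkl','rb'))).reshape(-1,3)
for ylo in np.arange(-.4,.5,.1):
    m=(W[:,2]>.07)&(W[:,1]>ylo)&(W[:,1]<ylo+.1)&(W[:,0]>.2)
    if m.any(): i=W[m][:,0].argmin(); print(round(ylo,1),W[m][i].round(3))
r.set_gripper(.62,30); print(r.finger_overhang,r.current_opening(),r.current_t())
B=[.4614,.1501]
r.move_to(B+[.13],Q(78)); print(r.current_t(),F())
r.move_linear(B+[.050],vel=.15); print(r.current_t(),F())
guard.cmd=B
hit,p=guard(.012,.002); print(hit,p,F(),r.current_t())
E
```

```text
-0.4 [ 0.606 -0.328  0.137]
-0.3 [ 0.617 -0.299  0.127]
-0.2 [ 0.667 -0.199  0.076]
-0.1 [ 0.658 -0.057  0.078]
-0.0 [0.669 0.1   0.116]
0.1 [0.594 0.159 0.279]
0.2 [0.533 0.277 0.249]
0.3 [0.545 0.3   0.274]
0.4 [0.636 0.402 0.094]
0.022 0.6199736997897026 0.525
2.2417 [ 0.07731499  0.2855475  -0.07636375]
2.925 [ 0.45264554  0.06269415 -0.67999516]
False [0.46138689 0.15009131 0.01195635] [-0.13255968 -0.15935266 -0.05927919] 7.675
```

```bash
python3 - <<'E'
from h import *
im=snap('scene'); W=cloud(im)
b=cv2.cvtColor(im['pixels'],cv2.COLOR_RGB2BGR)[150:290,140:300]
cv2.imwrite('pics/c1.png',cv2.resize(b,None,fx=4,fy=4,interpolation=2))
print(r.current_tool_pos(),F(),r.current_opening(),r.current_torque())
E
```

```text
[0.46140405 0.15010383 0.01198806] [ 0.144864   -1.20064096 -0.27909888] 0.6207765535897992 [-0.00136127  0.05405929 -0.03796903]
```

View pics/c1.png

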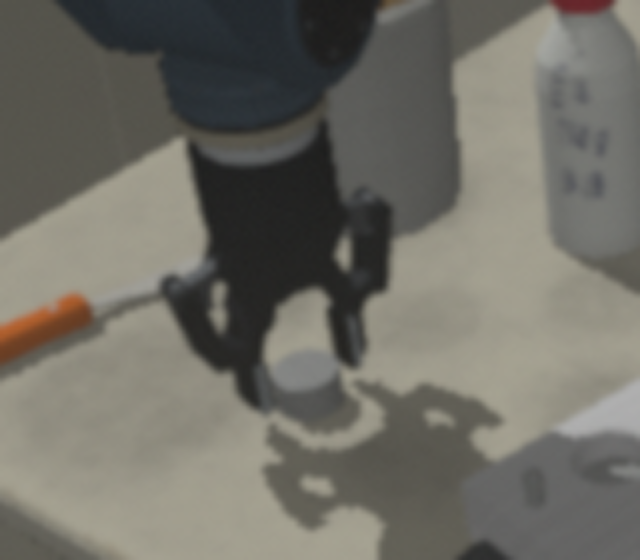

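Scene crop: jaws straddle the blank (blank at about (307,385) in the crop), with the fingertips still slightly above the bench. I'll keep descending to feel it.

```bash
python3 - <<'E'
from h import *
B=[.4614,.1501]
W=cloud(optics.get_image('scene')).reshape(-1,3)
m=(np.hypot(W[:,0]-.4614,W[:,1]-.1501)<.06)&(np.hypot(W[:,0]-.4614,W[:,1]-.1501)>.025)&(W[:,2]>.006)&(W[:,2]<.05)
print(np.c_[W[m][W[m][:,2].argsort()][:6]].round(3), r.finger_overhang)
guard.cmd=B
hit,p=guard(-.012,.003,vel=.1); print(hit,p,F(),r.current_t())
E
```

```text
[[0.492 0.158 0.012]
 [0.488 0.148 0.013]
 [0.487 0.14  0.014]
 [0.488 0.151 0.015]
 [0.431 0.149 0.015]
 [0.489 0.152 0.017]] 0.022
True [ 0.4616949   0.15016131 -0.00183684] [-9.88548914 -3.08753156 38.71979406] 9.025
```

```bash
python3 - <<'E'
from h import *
B=[.4614,.1501]
r.move_linear(B+[.010],vel=.1)
r.set_gripper(0.,25); print(r.current_opening(),F(),r.current_tool_pos(),r.current_t())
r.set_gripper(.62); r.move_linear(B+[.019],vel=.1)
r.move_to(B+[.019],Q(168)); print(r.current_t())
r.set_gripper(0.,40); print(r.current_opening(),F(),r.current_tool_pos(),r.current_t())
r.move_linear(B+[.12],vel=.2)
print(r.current_opening(),F(),r.current_t())
im=snap('scene'); b=cv2.cvtColor(im['pixels'],cv2.COLOR_RGB2BGR)[100:270,130:310]
cv2.imwrite('pics/c2.png',cv2.resize(b,None,fx=3.3,fy=3.3,interpolation=2))
E
```

```text
0.4525297822579613 [-0.93728388 -1.20531858  7.00012929] [0.46139226 0.15007536 0.00981058] 9.5833
11.525
0.4328662183862882 [-2.18902568 -0.98637848  7.16498662] [0.46144402 0.15009402 0.01939096] 11.825
0.4350291173557007 [-0.11487916  0.79187764 -2.76224173] 12.4833
```

View pics/c2.png

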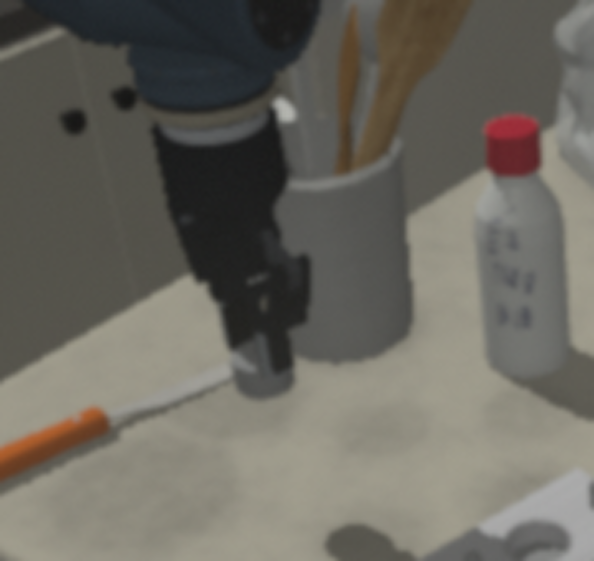

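The blank is held level at crop (263,375), with about 16 mm below the tips as planned. Next is the recess.

```bash
cat > ins.py <<'E'
from h import *
C=np.array([.4847,-.0572])
r.move_to([*C,.10],Q(168)); r.move_linear([*C,.064],vel=.15); print(r.current_t(),F())
f0=F()
ax=np.radians(-12); ex=np.array([np.cos(ax),np.sin(ax)]); ey=np.array([-ex[1],ex[0]])
offs=[(0,0)]+[(1.6*np.cos(a),1.6*np.sin(a)) for a in np.radians(range(0,360,60))]
for o in offs:
    c=C+(o[0]*ex+o[1]*ey)/1000
    r.move_linear([*c,.0615],vel=.1)
    ok=True
    for z in (.0592,.0577,.0562,.0545):
        r.move_linear([*c,z],vel=.06); f=F()-f0
        if f[2]>6: ok=False;break
    print(o,z,f.round(1),np.round(r.current_tool_pos(),4),round(r.current_t(),2))
    if ok: break
    if r.current_t()>22: break
E
python3 ins.py
```

```text
13.775 [-0.31413296 -0.32419078 -0.57564365]
(0, 0) 0.0545 [-0.2 -0.3 -0.1] [ 0.4847 -0.0572  0.0544] 15.03
```

```bash
python3 - <<'E'
from h import *
C=[.4847,-.0572]; f0=np.array([-.3,-.3,-.5])
for z in (.051,.0485,.0465,.0450,.0438):
    r.move_linear([*C,z],vel=.06); f=F()-f0
    print(z,f.round(1),np.round(r.current_tool_pos(),4),round(r.current_t(),2))
    if f[2]>8: break
E
```

```text
0.051 [ 1.1  0.4 -0.4] [ 0.4846 -0.0572  0.0508] 15.28
0.0485 [ 0.2  0.4 -0.3] [ 0.4846 -0.0572  0.0484] 15.53
0.0465 [ 0.4  0.9 -0.8] [ 0.4847 -0.0572  0.0464] 15.78
0.045 [ 1.7  0.2 -0.5] [ 0.4847 -0.0572  0.0449] 16.02
0.0438 [ 0.5  0.4 -1.4] [ 0.4847 -0.0572  0.0437] 16.27
```

```bash
python3 - <<'E'
from h import *
r.set_gripper(.75); r.move_linear([.4847,-.0572,.10],vel=.2); print(r.current_t())
T=[.4418,-.3006]
r.set_gripper(.5)
r.move_to(T+[.11],Q(159.6)); print(r.current_t())
im=snap('top'); W=cloud(im)
b=cv2.cvtColor(im['pixels'],cv2.COLOR_RGB2BGR)
a=cv2.resize(b[215:345,265:355],None,fx=4.4,fy=4.4,interpolation=2); s=snap('scene'); c=cv2.cvtColor(s['pixels'],cv2.COLOR_RGB2BGR)[230:380,240:440]; c=cv2.copyMakeBorder(cv2.resize(c,None,fx=2,fy=2,interpolation=2),0,272,0,0,0)
cv2.imwrite('pics/c3.png',np.hstack([a,c]))
sub=W[262:292,292:324]; m=(sub[...,2]>.0432)&(sub[...,2]<.052); print(m.sum(), np.nanmedian(sub[m],0), sub[m].std(0))
P=sub[m]; A=np.c_[P[:,:2]-P[:,:2].mean(0),np.ones(len(P))]; print('tilt',np.linalg.lstsq(A,P[:,2],rcond=None)[0])
print((cv2.minEnclosingCircle((P[:,:2]*1000).astype(np.float32))))
E
```

```text
17.0833
18.4
400 [ 0.4848615  -0.05658367  0.04611292] [0.01019156 0.01044508 0.00141405]
tilt [-0.01503664 -0.00543767  0.04613997]
((485.08489990234375, -59.130733489990234), 31.93494415283203)
```

View pics/c3.png

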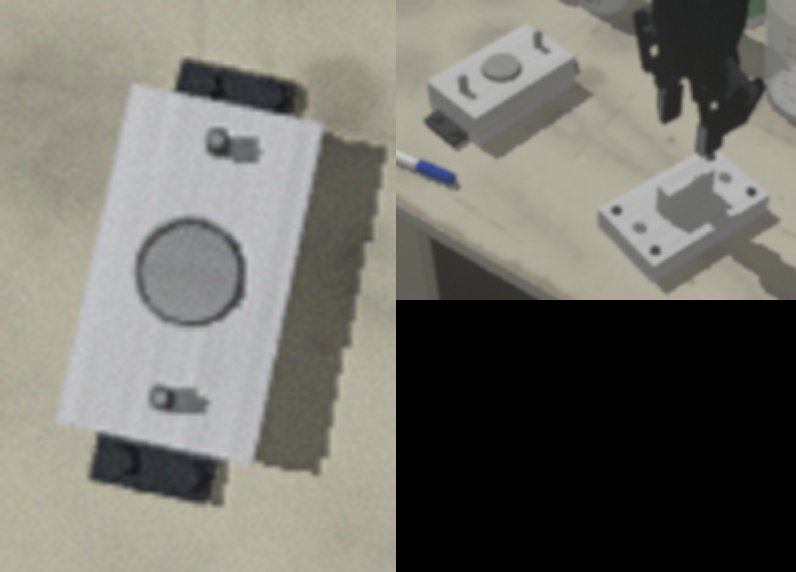

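Crop: the blank sits flush-centred in the recess at (190,272), 6 mm proud and level. The jaws hover over the rib. Now I'll grip the top half.

```bash
python3 - <<'E'
from h import *
T=[.4418,-.3006]
r.move_linear(T+[.036],vel=.15); print(F().round(1),r.current_tool_pos(),r.current_t())
r.set_gripper(0.,90); print(r.current_opening(),F().round(1),r.current_tool_pos(),r.current_t())
f1=F()
r.move_linear(T+[.121],vel=.2); print(F().round(1),r.current_torque(),r.current_opening(),r.current_t())
r.move_to([.4847,-.0572,.121],Q(168)); print(r.current_t())
im=snap('top','t4.png'); s=snap('scene','s4.png')
c=cv2.cvtColor(s['pixels'],cv2.COLOR_RGB2BGR)[160:320,220:380]; b=cv2.cvtColor(im['pixels'],cv2.COLOR_RGB2BGR)[215:345,265:355]
cv2.imwrite('pics/c4.png',np.hstack([cv2.resize(c,(560,560),interpolation=2)]))
E
```

```text
[-0.1 -0.1 -0.2] [ 0.44224791 -0.30058841  0.03653059] 19.1417
0.1922471310107431 [-0.3  0.4  6.6] [ 0.44229135 -0.30103046  0.03724566] 19.4917
[-0.4  0.9 -5.3] [-0.02923698  0.01054564  0.03614854] 0.19039219994821302 20.0667
21.0417
```

View pics/c4.png

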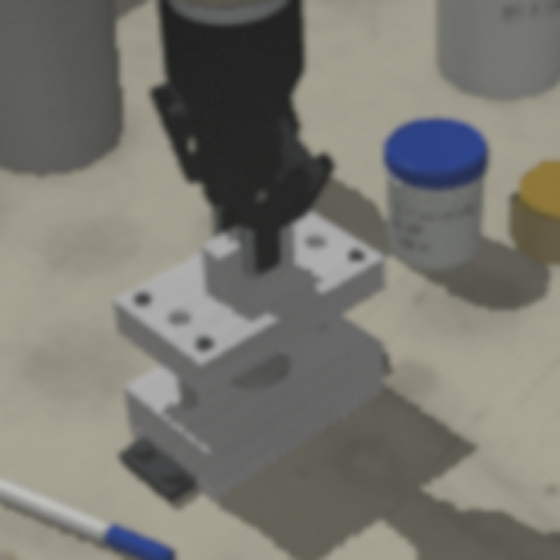

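The plate is level over the lower half, with holes at crop (180,317) and (315,240). I'll measure its pose against the lower half numerically, without a further picture.

```bash
cat > m2.py <<'E'
from h import *
from scipy import ndimage as nd
import sys
def measure(n):
    im=optics.get_image(n); W=cloud(im); p=np.array(r.current_tool_pos()); zt=p[2]-.0365+.024
    m=(np.hypot(W[...,0]-p[0],W[...,1]-p[1])<.09)&(abs(W[...,2]-zt)<.006); lum=im['pixels'].mean(-1)
    m=nd.binary_opening(m)
    P=W[m&(np.hypot(W[...,0]-p[0],W[...,1]-p[1])>.045)]; A=np.c_[P[:,:2]-p[:2],np.ones(len(P))]; k=np.linalg.lstsq(A,P[:,2],rcond=None)[0]
    c=max(cv2.findContours(m.astype(np.uint8),0,1)[0],key=cv2.contourArea)[:,0]
    q=ray(im,c,k[2])[:,:2]*1000; R=cv2.minAreaRect(q.astype(np.float32))
    # dowel holes: dark blobs near expected +-52 mm
    ax=np.radians(R[2]+(90 if R[1][0]<R[1][1] else 0)); e=np.array([np.cos(ax),np.sin(ax)])
    print(n,'plane',k.round(4),'rect',np.round(R[0],1),np.round(R[1],1),round(np.degrees(ax),1),len(P))
for n in ('top','scene'): measure(n)
print(r.current_tool_pos(),F().round(1),r.current_t())
E
python3 m2.py
```

```text
Traceback (most recent call last):
  File "m2.py", line 14, in <module>
    for n in ('top','scene'): measure(n)
                              ~~~~~~~^^^
  File "m2.py", line 9, in measure
    c=max(cv2.findContours(m.astype(np.uint8),0,1)[0],key=cv2.contourArea)[:,0]
      ~~~^^^^^^^^^^^^^^^^^^^^^^^^^^^^^^^^^^^^^^^^^^^^^^^^^^^^^^^^^^^^^^^^^
ValueError: max() iterable argument is empty
```

```bash
sed -i "s/for n in ('top','scene')/for n in ('scene',)/; s/<.006); lum.*/<.010)/" m2.py; python3 m2.py; python3 - <<'E'
import cv2,numpy as np
from h import *
W=cloud(optics.get_image('top')); p=np.array([.4847,-.0572])
m=np.hypot(W[...,0]-p[0],W[...,1]-p[1])<.08
print(np.nanpercentile(W[m][:,2],[5,25,50,75,95]).round(3), m.sum())
E
```

```text
scene plane [0.0104 0.0209 0.1069] rect [481.8 -60.2] [ 89.3 147.1] 167.7 851
[ 0.48472666 -0.05828403  0.12089083] [-0.5  1.  -5.3] 21.2417
[0.407 0.422 0.429 0.486 0.516] 15004
```

```bash
python3 - <<'E'
from h import *
C=[.4847,-.0572]
r.move_linear(C+[.104],rot=Q(168),vel=.1); print(np.round(r.current_tool_pos(),4),F().round(1)); f0=F()
for z in (.101,.0985,.0965,.0945,.0925):
    r.move_linear(C+[z],vel=.06); f=F()-f0
    print(z,f.round(1),np.array(r.current_torque()).round(2),np.round(r.current_tool_pos(),4),round(r.current_t(),2))
    if f[2]>8: break
E
```

```text
[ 0.4844 -0.0574  0.1037] [ 0.8  0.5 -4.6]
0.101 [-1.3  0.  -0.8] [-0.06 -0.04 -0.03] [ 0.4848 -0.0572  0.1012] 21.86
0.0985 [-0.1 -0.2 -0.5] [ 0.01 -0.   -0.  ] [ 0.4847 -0.0572  0.0984] 22.11
0.0965 [ 0.1  0.2 -0.3] [0.   0.05 0.02] [ 0.4846 -0.0572  0.0964] 22.36
0.0945 [ 0.3 -1.2 -1.2] [-0.02 -0.01 -0.02] [ 0.4846 -0.0572  0.0944] 22.61
0.0925 [-1.  -0.7 -0.7] [-0.02 -0.04 -0.01] [ 0.4846 -0.0572  0.0924] 22.86
```

Six millimetres over the dowel tips and no force yet. Continuing down.

```bash
python3 - <<'E'
from h import *
C=[.4847,-.0572]; f0=np.array([0,0,-5.2])
for z in (.0905,.0885,.0865,.085,.0838,.0828,.0818,.0808):
    r.move_linear(C+[z],vel=.06); f=F()-f0
    print(z,f.round(1),np.array(r.current_torque()).round(2),np.round(r.current_tool_pos(),4),round(r.current_t(),2))
    if f[2]>6: break
E
```

```text
0.0905 [ 0.2 -0.9 -0.4] [ 0.02 -0.05  0.  ] [ 0.4846 -0.0572  0.0904] 23.11
0.0885 [-0.3 -0.1  0.3] [-0.01  0.02  0.  ] [ 0.4846 -0.0572  0.0884] 23.36
0.0865 [-0.8 -0.1  0.5] [-0.04 -0.05 -0.03] [ 0.4846 -0.0572  0.0864] 23.61
0.085 [ 0.2 -0.3 -0. ] [-0.    0.02 -0.04] [ 0.4847 -0.0572  0.0849] 23.86
0.0838 [ 0.1 -0.1  0.8] [0.02 0.01 0.04] [ 0.4846 -0.0572  0.0837] 24.11
0.0828 [-1.3  0.2  5.8] [ 0.08  0.25 -0.  ] [ 0.4849 -0.0572  0.0831] 24.36
0.0818 [-0.4  0.3  7.7] [0.11 0.18 0.02] [ 0.4849 -0.0572  0.0819] 24.61
```

Blank and spring contact at TCP z ≈ 0.083, as expected. Pressing on until the faces meet, which should show as a sharp force rise.

```bash
python3 - <<'E'
from h import *
C=[.4847,-.0572]; f0=np.array([0,0,-5.2])
for z in (.0805,.0795,.0785,.0778,.0772,.0766,.0760,.0754,.0748):
    r.move_linear(C+[z],vel=.06); f=F()-f0
    print(z,f.round(1),np.array(r.current_torque()).round(2),np.round(r.current_tool_pos(),4),round(r.current_t(),2))
    if f[2]>22: break
E
```

```text
0.0805 [-0.4 -0.1  7.8] [0.01 0.11 0.04] [ 0.4849 -0.0572  0.0806] 24.86
0.0795 [-0.4  0.6  9.4] [ 0.03  0.09 -0.02] [ 0.4848 -0.0572  0.0796] 25.11
0.0785 [-1.1  1.   9.6] [0.07 0.03 0.02] [ 0.4849 -0.0572  0.0786] 25.36
0.0778 [-1.2  1.   9.9] [ 0.09  0.06 -0.04] [ 0.4848 -0.0572  0.0779] 25.61
0.0772 [-0.9 -0.9 10.7] [ 0.06  0.17 -0.  ] [ 0.4849 -0.0572  0.0774] 25.86
0.0766 [-4.5 -0.5 18.6] [0.16 0.59 0.01] [ 0.4848 -0.0572  0.0772] 26.11
0.076 [-7.8  1.3 28.9] [0.26 1.17 0.01] [ 0.4848 -0.0572  0.0772] 26.36
```

```bash
python3 - <<'E'
from h import *
r.sleep(.3)
s=snap('scene'); W=cloud(s)
c=cv2.cvtColor(s['pixels'],cv2.COLOR_RGB2BGR)[140:320,220:420]
cv2.imwrite('pics/c5.png',cv2.resize(c,None,fx=3,fy=3,interpolation=2))
p=np.array([.4847,-.0572]); d=np.hypot(W[...,0]-p[0],W[...,1]-p[1])
P=W[(d<.075)&(d>.04)&(abs(W[...,2]-.064)<.006)]; A=np.c_[P[:,:2]-p,np.ones(len(P))]
print(len(P),np.linalg.lstsq(A,P[:,2],rcond=None)[0].round(4),np.median(P[:,2]).round(4))
print(F().round(1),r.current_tool_pos(),r.current_opening(),r.current_t())
E
```

```text
863 [0.0042 0.0102 0.0637] 0.0638
[-7.1  2.2 23.9] [ 0.48479692 -0.05721688  0.07718935] 0.18885266650827015 26.7083
```

View pics/c5.png

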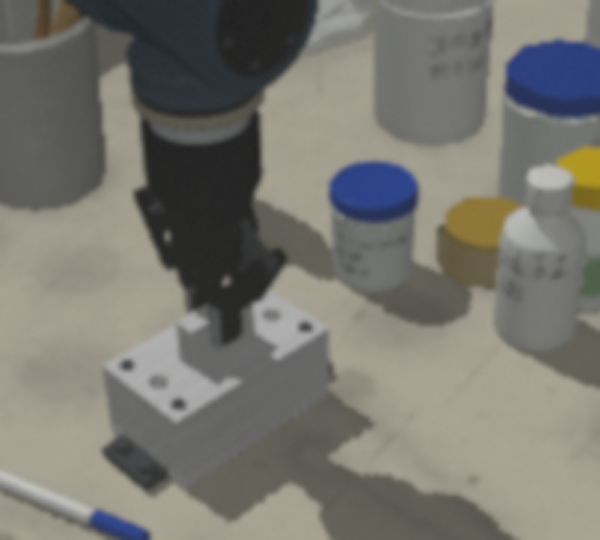

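The mould is shut with no visible gap, with dowels showing in the holes at (158,381) and (271,315). The plate top is at 0.064 m, which is the closed height.

```bash
python3 -c "
from cell import r
r.hand_in(); print(r.current_t())"
```

```text
the job is handed in; nothing more can be done
the job is handed in; nothing more can be done
```

I laid the blank in the recess and let go of it. I then set the top half on both dowels, pressed it shut against the spring, and handed in at about 27 s while still holding it down. No verdict is reported.

**Blank:** I gripped it twice at right angles to centre it, and it went into the recess with no contact force. After release, the top view showed it centred, about 6 mm proud and level to about 0.015 rad.

**Top half:** It slid over the dowels without resistance. It met the blank at TCP z of about 0.083 m, and the force rose sharply at 0.0772 m. That is 6 mm of travel, as expected for the faces meeting.

**Last check:** The plate top measured 0.0637 m, against 0.064 m when closed. Its fitted tilt was about 0.011 rad, and the push was about 29 N with the grip set to 90 N. In the last crop the mould was shut with no visible gap, and the jar stood upright. I did not measure the bottle or the jug again, but the gripper stayed well clear of both.

**What disagreed:**
- **Fingertips:** they touched the bench with the TCP at about z = 0 at 53 mm opening, although 22 mm of overhang was stated. That touch peaked near 39 N, just under the 40 N limit for the arm and gripper body. I took the grip heights from that touch.
- **Cameras:** the two views differed by about 2 mm, so I averaged them.
- **Held plate:** my check of the plate above the dowels worked only in the scene view, because the arm hid it from the top camera. It showed an offset of about 2 mm, which I judged to be edge bias, and the dowels then went in without force.

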